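# Clip the thread stand's post and set its drag dial

### The job

Pick up the blue retaining clip and lay it flat on the green thread stand, in the grey lane between the two spools, with its open mouth facing the steel post; let go of it, then push it along the lane until it snaps fully home in the post's groove. Then turn the black drag dial until its white pointer stands at the red mark. Leave the spools, the glue bottle and the hammer where they are.

Things in the scene. Friction and masses are not known exactly. Their poses are not given: they have to be found in the camera images.
- post (a point): Steel post of the fixed green thread stand (place and yaw vary); point on its axis at the height of the deck, the flat top 35 mm above the table. Its +y is the way the clip is pushed. The groove is a 20 mm diameter neck, 12 mm high, directly above the deck, under a 40 mm head that ends 26 mm above the deck. Deck: 150 mm to either side in x, y -190 to +180 mm. Dial axis at x 0, y +125 mm.
- lane (a point): Middle of the flat grey lane on the deck, 74 mm wide and 150 mm long, 113 mm before the post (post -y); same axes as the post's point. There are no raised edges.
- clip_seat (a point): Loose blue metal clip: the point where the post's axis lies when it is home, at its underside; +x points out of its open mouth. 100 mm long, 64 wide, a plate 8 mm thick, with two springy jaws whose tips reach 28 mm ahead of the seat and spread to a mouth 40 mm wide. The jaws snap over the neck at about 7 to 12 N, then it stops. Starts flat on the table, underside down, yaw varies. About 200 g.
- clip_tab (a point): Grasp point on the clip's upright tab, 66 mm behind the seat (clip -x), 32 mm above the underside. The tab is a wall 12 mm thick (along clip x), 50 mm wide (clip y), up to 53 mm above the underside, at the very rear; the 8 mm plate lies before it, so the front fingertip must stay 9 mm or more above the underside.
- clip_rear (a point): Middle of the clip's straight rear face at its foot, 4 mm above the underside, 72 mm behind the seat: the face to push on, 64 mm wide at the plate (lowest 8 mm), 50 mm wide up the tab. Push low, near the deck: pushed high, it tips.
- dial (a joint): Angle of the black drag dial on the stand, rad, counter-clockwise from above is positive; 0 means that the pointer looks along the post's +x axis. Stops at -2.6 and 2.6; light steady friction of 0.06 N m, stays where it is left.
- dial_grip (a point): Grasp point on the dial's axis, 30 mm above the deck: a black bar grip 50 mm long (this point's x), 14 mm wide (its y), up to 47 mm above the deck, over a skirt disc of 62 mm diameter whose top is 8.5 mm above the deck. Its +x points to the white pointer.
- pointer (a point): Tip of the dial's white pointer, 32 mm from the dial's axis; it turns with the dial.
- red_mark (a point): Red mark on the white collar round the dial, 32 mm from the dial's axis: where the pointer tip must come to stand. Seen-only; its angle varies. It always lies counter-clockwise of the pointer's start, by 0.5 to 1.5 rad.
- spool_cream_mid (a point): Cream thread spool with white flanges, loose, standing on the deck, 70 mm diameter, 74 mm tall; point half-way up. Two of the three spools flank the lane, about 97 mm to either side and 55 mm before the post; the third stands beyond the post; which is which varies.
- spool_red_mid (a point): Dark red thread spool with green flanges, same size and point.
- spool_tan_mid (a point): Tan thread spool with red flanges, same size and point.
- glue_mid (a point): Glue bottle, loose, upright on the table: 72 mm diameter, 170 mm tall with its blue nozzle; the point is half-way up.
- hammer_grip (a point): Hammer lying on the table, 240 mm long; the point is on its handle.
Mind the look-alikes: they are no part of the job. Of the things that look like the part that bears clip_seat, take the one that is farthest to the robot's right at the start.

How it is judged:
By the outcome, as a careful person would: the job done as asked, in the order asked, and still so for the second after the job is handed in, with the robot touching nothing.
It also fails if it takes over 59 s, if anything falls off the work surface, if the arm or the gripper's body presses on something with over 40 N, if the wrist force passes 120 N, or if a joint passes its speed limit or range.

### The arm

A 6-joint arm with a two-finger parallel gripper is mounted at the origin on the work surface. World frame = base frame: x ahead of the robot, y to its left, z up, the work surface at z = 0. Lengths are in m, angles in rad, forces in N, time in s.
With the tool pointing down it reaches from about 0.375 to 0.9 m from the base axis. Payload 3.1 kg.
Tool frame: the origin (TCP) lies at the very end of the fingers, on their centre line; the grasp point (between the pads) lies 19 mm behind it; z points along the fingers, y is the direction in which the jaws open and shut (so a half turn about z gives the same grasp; the last joint's range is limited). The gripper opens to 85 mm and grips with 20 to 120 N. Pads are 22 mm wide; open, the fingers measure 114 mm over their backs; the gripper's body (76 mm by 85 mm) begins 54 mm behind the grasp point. The pads swing forward as they close: fully open they stand 13 mm farther back than shut.
Start: joints at [1.022, 0.527, 1.433, -0, 1.181, -0.178], TCP at [0.226, 0.583, 0.231] pointing down, gripper open.
Joint ranges: [-3.08, 3.08], [-0.75, 2.2], [0.22, 2.44], [-1.43, 4.57], [0, 2.65], [-2.85, 2.85]. Speed limits (rad/s): [2.79, 2.79, 3.14, 3.14, 3.14, 3.14].

### API

Orientations are given as a unit quaternion [x, y, z, w].
In Python, from station import manip gives the robot as it stands. The module is installed in compiled form; this text tells all that it offers.
- The arm moves only by the tool send_rows, never from a script. Its argument "commands" is a list of rows, each an object with "delta_pos": the shift along the world's x, y, z in cm, a list of three; "yaw": the turn about the world's z in rad. A call has 1 to 10 rows; each row shifts and turns the pose as measured when the row begins; what a row does not reach is not made up. A row lasts 1/8 s, in which the tool goes at most 62.5 mm and 10.7 degrees, less where a joint would pass 70% of its speed; a pose out of reach is approached as far as the arm can. A call is refused whole if a number of a shift passes 6.25 or a number of a turn 0.188, either way. A call with a gripper value outside its range is refused whole. "grip" is the closure, from -1 (fully open) to 1 (shut), set as the call begins (left out, the last holds). The fingers move at their own pace and stop on an object; "force" is the grip in N (left out, the last holds). Time passes only in rows, so rows that do not move let the fingers close. It gives the time, the measured TCP pose, the force and the opening at its end, in the units of the state.
- manip.sense(): the state, without advancing time (a new reading comes with each control period).
- manip.snapshot(name): name is "scene" or "side" or "wrist"; returns the picture (420x560x3 uint8, blue, green, red); there is no depth.
- manip.get_calibration(name): a dict with "fx", "fy", "cx", "cy" (pixels), "world_to_cam" (4x4, takes a point from world to camera coordinates); the wrist camera has in their place "mount" (4x4, takes a point from camera to tool coordinates, whose origin is the TCP and whose axes are the flange's). Camera axes: x right, y down, z forward; pixel columns grow to the right and rows downward; lengths in m; the calibration is good to about 2 mm. A picture is of the moment at which its call begins: read the wrist's pose just before it. get_calibration takes no time and is no camera call.
- manip.sign_off(): hands the job in, once; it reports no verdict.
The state is a dict: "t": time; "q": joint angles; "qd": joint speeds; "tau": joint torques, N m; "tcp_pos": TCP position; "tool_rot": TCP orientation; "force": force on the tool from outside, world axes, zero at the start; "ft_torque": the same for the moment, N m; "finger_gap": opening from 0.0 (shut) to 1.0 (fully open).
Only numpy, scipy, OpenCV 4.12 (cv2) and the standard library are available. Lean on these libraries where they do the work, as an engineer would, in place of code of your own. Each camera call takes 0.05 s, during which the arm holds its last target. There are 200 camera calls.

## Working session

There is one attempt and no reset: what is moved stays moved. The work goes in short steps, Python scripts to look and compute and a tool call to move; the robot and the scene stay as the last step left them, time stands still between calls to the robot, and variables do not carry over. Pictures are saved under pics/ and viewed, about 8 in all and at most 12, crops included, and the job is handed in when it is done.

Besides the shell and the picture viewer there is one more tool, called after "Call:" by a JSON object that holds its "api" and its "payload", one argument or row to a line. send_rows: Moves the arm, as the interface text tells. Its arguments: {"type":"object","properties":{"commands":{"type":"array","items":{"type":"object","properties":{"delta_pos":{"type":"array","items":{"type":"number"}},"yaw":{"type":"number"}}}},"grip":{"type":"number"},"force":{"type":"number"}},"required":["commands"]}

```bash
mkdir -p pics; cat > h.py <<'E'
import numpy as np, cv2
from station import manip
from scipy.spatial.transform import Rotation as R
def ray(n,u,v,z,st=None):
    c=manip.get_calibration(n)
    d=np.array([(u-c["cx"])/c["fx"],(v-c["cy"])/c["fy"],1.])
    if "mount" in c:
        T=np.eye(4);T[:3,:3]=R.from_quat(st["tool_rot"]).as_matrix();T[:3,3]=st["tcp_pos"]
        M=T@np.array(c["mount"])
    else: M=np.linalg.inv(np.array(c["world_to_cam"]))
    o=M[:3,3];w=M[:3,:3]@d
    return o+w*(z-o[2])/w[2]
def proj(n,p,st=None):
    c=manip.get_calibration(n)
    if "mount" in c:
        T=np.eye(4);T[:3,:3]=R.from_quat(st["tool_rot"]).as_matrix();T[:3,3]=st["tcp_pos"]
        W=np.linalg.inv(T@np.array(c["mount"]))
    else: W=np.array(c["world_to_cam"])
    q=W@np.append(p,1); return np.array([c["fx"]*q[0]/q[2]+c["cx"],c["fy"]*q[1]/q[2]+c["cy"]])
E
python3 - <<'E'
from h import *
s=manip.sense();print(s)
for n in("scene","side"):
    im=manip.snapshot(n);cv2.imwrite(f"pics/{n}0.png",im)
    cv2.imwrite(f"pics/{n}0b.png",cv2.resize(im,(800,600)))
    M=np.linalg.inv(manip.get_calibration(n)["world_to_cam"]);print(n,M.round(3))
E
```

```text
{'t': 0.0, 'q': array([ 1.02149089e+00,  5.28466791e-01,  1.43394306e+00, -8.04450940e-06,
        1.18137363e+00, -1.78473260e-01]), 'qd': array([ 8.43379559e-04, -1.85404565e-04, -1.27469563e-03,  1.27149674e-03,
       -4.82266539e-04, -4.22039560e-05]), 'tau': array([-3.29338018e-04, -4.42357600e+01, -1.78020197e+01, -2.48314154e-04,
        8.41474277e-03, -7.00795070e-06]), 'tcp_pos': array([0.22606571, 0.58189868, 0.23032027]), 'tool_rot': array([ 1.84353890e-01,  9.82859320e-01, -1.02500955e-03, -3.86394612e-04]), 'force': array([-0.16769419,  0.7887959 ,  0.95693512]), 'ft_torque': array([-0.0200402 ,  0.02830962, -0.00707223]), 'finger_gap': 0.9973967899951157}
scene [[-0.345  0.69  -0.636  1.265]
 [ 0.939  0.267 -0.219  0.17 ]
 [ 0.018 -0.672 -0.74   0.865]
 [ 0.     0.     0.     1.   ]]
side [[-0.965 -0.119  0.233  0.399]
 [-0.261  0.517 -0.815  0.573]
 [-0.024 -0.847 -0.53   0.519]
 [ 0.     0.     0.     1.   ]]
```

View pics/scene0b.png

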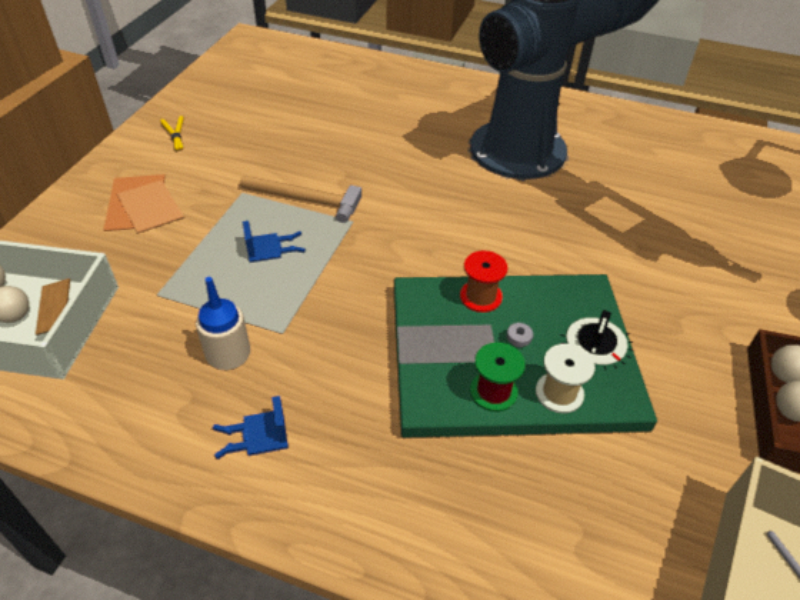

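View pics/side0b.png

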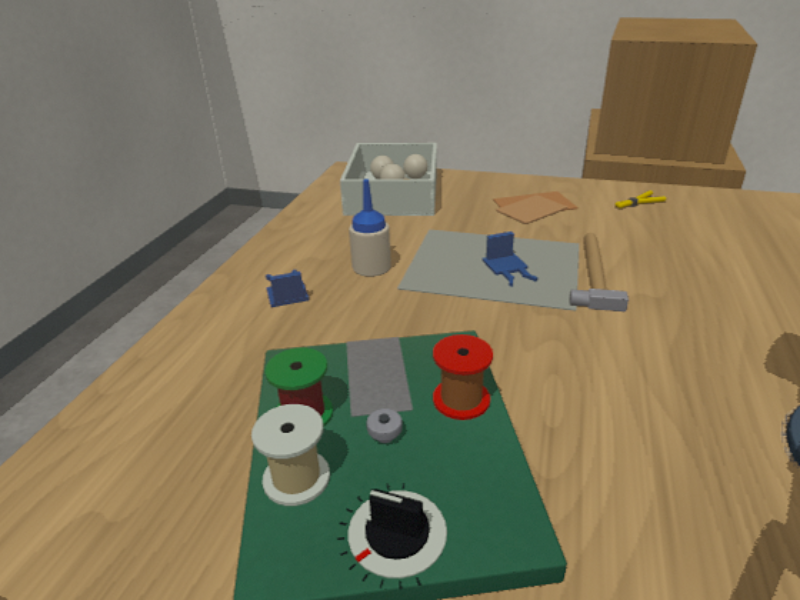

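The scene picture shows two blue clips: A on the grey mat at about (265,245), and B near the glue at about (255,432). The stand's post is at (518,333) and the dial at (597,340). I'll compute which clip has the smaller y, then crop it.

```bash
python3 - <<'E'
from h import *
k=1.4286
for nm,u,v,z in[("A",265,247,.008),("B",262,435,.008),("deckFL",394,279,.035),("deckFR",606,275,.035),("deckNR",655,424,.035),("deckNL",402,430,.035),("dial",597,345,.035)]:
    print(nm,ray("scene",u/k,v/k,z).round(3))
for nm,u,v,z in[("A",507,265,.008),("B",288,298,.008)]:
    print("side",nm,ray("side",u/k,v/k,z).round(3))
im=cv2.imread("pics/scene0.png")
def crop(im,x0,y0,x1,y1,f): return cv2.resize(im[y0:y1,x0:x1],None,fx=f,fy=f,interpolation=cv2.INTER_CUBIC)
a=crop(im,145,145,225,195,5);b=crop(im,145,275,225,325,5)
c=crop(im,265,165,465,315,4)
cv2.imwrite("pics/c1.png",np.hstack([a,b]));cv2.imwrite("pics/c2.png",c)
E
```

```text
A [ 0.485 -0.356  0.008]
B [ 0.838 -0.176  0.008]
deckFL [ 0.501 -0.1    0.035]
deckFR [0.36  0.237 0.035]
deckNR [0.637 0.348 0.035]
deckNL [0.775 0.014 0.035]
dial [0.522 0.247 0.035]
side A [ 0.473 -0.353  0.008]
side B [ 0.816 -0.16   0.008]
```

View pics/c1.png

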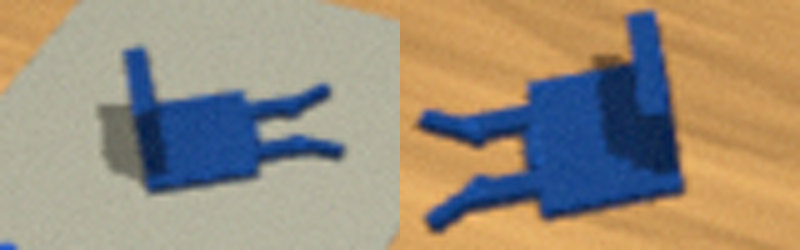

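View pics/c2.png

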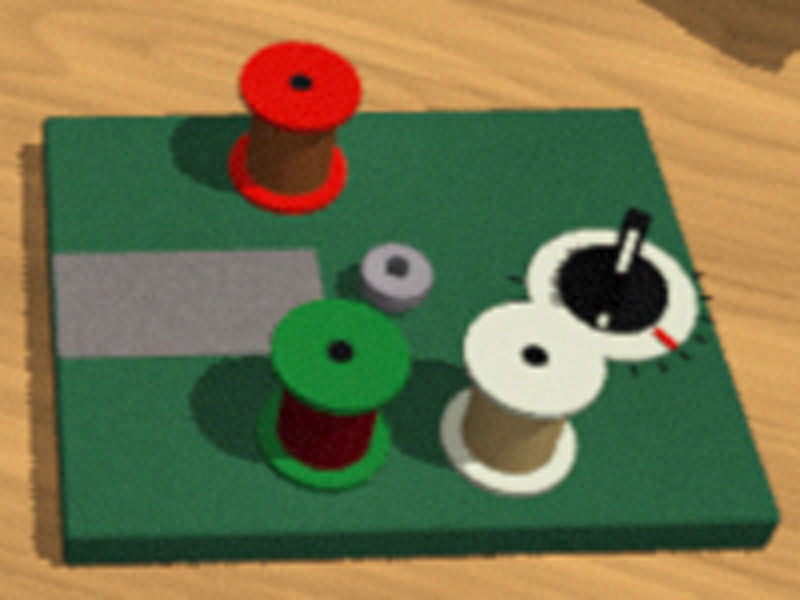

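Crop c1 confirms clip A is flat with the same shape as B. A has y ≈ -0.356 and B has y ≈ -0.176, so A (mat, scene px ≈ (185,173)) is farthest to the robot's right and is the one to use. In c2 the post head is at (397,267), the lane corners are at (52,253), (316,249) and (58,357), and the red mark is at (667,340). The dial bar's top points up at (635,225). Next I fit the poses.

```bash
cat >> h.py <<'E'
from scipy.optimize import least_squares
def fit(obs,x0,st=None):
    """obs: list of (cam, u,v, (px,py,pz) local m (z world)); pose x,y,yaw"""
    def W(s,p):
        c,q=np.cos(s[2]),np.sin(s[2]);return np.array([s[0]+c*p[0]-q*p[1],s[1]+q*p[0]+c*p[1],p[2]])
    f=lambda s:np.concatenate([proj(n,W(s,np.array(p)/1000),st)-[u,v] for n,u,v,p in obs])
    r=least_squares(f,x0,loss="soft_l1");return r.x,r.fun.reshape(-1,2)
E
python3 - <<'E'
from h import *
c2=lambda u,v:(265+(u+.5)/4-.5,165+(v+.5)/4-.5)
S=[((45,119),(-150,-190,35)),((638,110),(-150,180,35)),((778,520),(150,180,35)),((66,540),(150,-190,35)),
((52,253),(-37,-188,35)),((316,249),(-37,-38,35)),((58,357),(37,-188,35)),((397,265),(0,0,61))]
x,r=fit([("scene",*c2(*a),b) for a,b in S],[.58,.1,.4]);print("stand",x.round(4),r.round(1).tolist())
ps=x
c1=lambda u,v:(145+(u+.5)/5-.5,145+(v+.5)/5-.5)
C=[((150,192),(-72,-32,0)),((157,105),(-60,-25,53)),((124,50),(-72,25,53)),((146,47),(-60,25,53)),((336,120),(28,0,4))]
x,r=fit([("scene",*c1(*a),b) for a,b in C],[.48,-.33,1.9]);print("clip",x.round(4),r.round(1).tolist())
print("tab",x[:2]-.066*np.array([np.cos(x[2]),np.sin(x[2])]))
c,s=np.cos(ps[2]),np.sin(ps[2]);d=ps[:2]+.125*np.array([-s,c]);print("dial",d)
m=ray("scene",*c2(667,340),.037);print("mark ang",np.arctan2(m[1]-d[1],m[0]-d[0])-ps[2],np.hypot(*(m[:2]-d)))
a=ray("scene",*c2(641,213),.082);b=ray("scene",*c2(622,270),.082);print("bar dir",a,b,np.arctan2(b[1]-a[1],b[0]-a[0])-ps[2])
s=manip.get_calibration("wrist");print(s)
print(R.from_quat(manip.sense()["tool_rot"]).as_matrix().round(3))
E
```

```text
stand [0.5601 0.1288 0.3923] [[-0.9, -1.5], [0.8, -1.6], [2.1, -0.0], [-0.7, -0.5], [0.1, 0.4], [-0.5, 0.2], [-0.1, 0.4], [0.1, 0.9]]
clip [ 0.4575 -0.3261  2.171 ] [[0.0, 0.9], [0.2, 0.5], [-0.0, -0.6], [0.3, -0.7], [-0.5, -0.0]]
tab [ 0.49479303 -0.38056287]
dial [0.51233059 0.24426011]
mark ang 0.5773846794093739 0.04139666926252739
bar dir [0.49073026 0.24651911 0.082     ] [0.53589539 0.24308193 0.082     ] -0.46826226299426044
{'fx': 324.21810272263536, 'fy': 324.21810272263536, 'cx': 279.98454615809743, 'cy': 214.98390784135674, 'mount': array([[ 8.21568494e-04, -9.56764069e-01, -2.90863956e-01,
         7.62899950e-02],
       [ 9.99999163e-01,  1.07666474e-03, -7.16989240e-04,
         3.24875346e-05],
       [ 9.99152507e-04, -2.90863124e-01,  9.56764153e-01,
        -1.42623263e-01],
       [ 0.00000000e+00,  0.00000000e+00,  0.00000000e+00,
         1.00000000e+00]])}
[[-0.932  0.362 -0.001]
 [ 0.362  0.932 -0.002]
 [ 0.    -0.002 -1.   ]]
```

Call:
{"api": "send_rows", "payload": {
  "commands": [
    {"delta_pos": [3.7,-5,0],"yaw": -0.18},
    {"delta_pos": [3.7,-5,0],"yaw": -0.18},
    {"delta_pos": [3.7,-5,0],"yaw": -0.18},
    {"delta_pos": [3.7,-5,0],"yaw": -0.18},
    {"delta_pos": [3.7,-5,0],"yaw": -0.18},
    {"delta_pos": [3.7,-5,0],"yaw": -0.18},
    {"delta_pos": [3.7,-5,0],"yaw": -0.18},
    {"delta_pos": [2,-6,0],"yaw": -0.18},
    {"delta_pos": [0,-6,0],"yaw": -0.18},
    {"delta_pos": [0,-6,0],"yaw": -0.18}
  ],
  "grip": -1
}}

```text
t: 1.35
tcp_pos: [0.5065, 0.0463, 0.2272]
tool_rot: [0.896, 0.444, 0.001, -0.0]
force: [1.2, -0.2, 0.8]
finger_gap: 1.0
```

Call:
{"api": "send_rows", "payload": {
  "commands": [
    {"delta_pos": [0,-6,0],"yaw": -0.16},
    {"delta_pos": [0,-6,0],"yaw": -0.16},
    {"delta_pos": [-0.5,-6,0],"yaw": 0},
    {"delta_pos": [-0.5,-6,0],"yaw": 0},
    {"delta_pos": [-0.5,-6,-1],"yaw": 0},
    {"delta_pos": [0,-6,-2],"yaw": 0},
    {"delta_pos": [0,-3.5,0],"yaw": 0},
    {"delta_pos": [0,0,0],"yaw": 0}
  ]
}}

```text
t: 2.35
tcp_pos: [0.4881, -0.3635, 0.1948]
tool_rot: [0.958, 0.286, 0.001, -0.001]
force: [-0.2, 0.7, -0.5]
finger_gap: 0.999
```

```bash
python3 - <<'E'
from h import *
import json
s=manip.sense();im=manip.snapshot("wrist");cv2.imwrite("pics/w1.png",cv2.resize(im,(800,600),interpolation=cv2.INTER_CUBIC))
json.dump({k:list(map(float,s[k])) for k in("tcp_pos","tool_rot","q")},open("w1.json","w"));print(s["tcp_pos"],s["tool_rot"],s["q"])
E
```

```text
[ 0.48809409 -0.36346121  0.19476367] [ 9.58112798e-01  2.86389207e-01  8.08109973e-04 -6.59339046e-04] [-0.82450436  0.54769119  1.51211663  0.00230085  1.08225848  0.16429918]
```

View pics/w1.png

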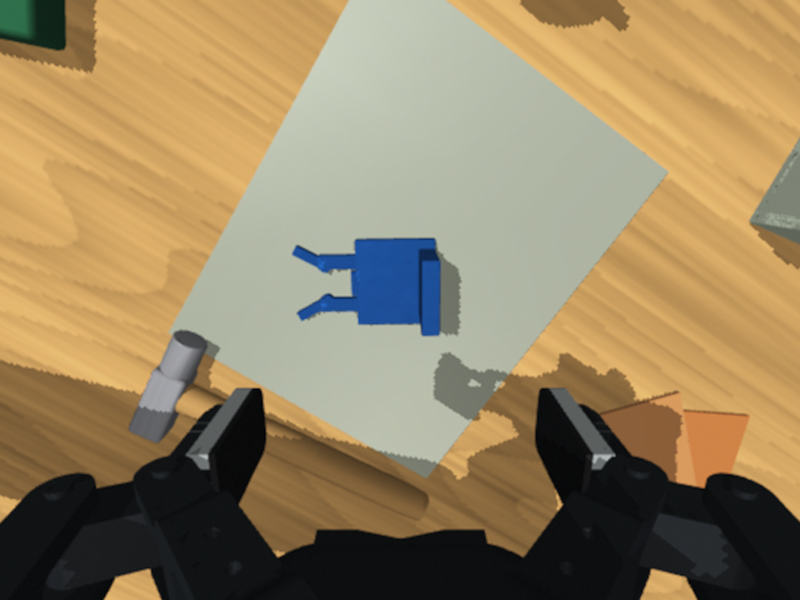

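The wrist picture shows the clip flat on the mat: tab top at (421..439, 249..335), plate corner at (435,239), and jaw tips at about (296,250) and (301,317). The hammer is clear of the fingers, on the lower left.

```bash
python3 - <<'E'
from h import *
import json
st=json.load(open("w1.json"))
k=1.4286;w=lambda u,v:((u+.5)/k-.5,(v+.5)/k-.5)
C=[((439,249),(-72,-25,53)),((421,249),(-60,-25,53)),((422,335),(-60,25,53)),((440,335),(-72,25,53)),((435,239),(-72,-32,8)),((299,283),(28,0,8))]
x,r=fit([("wrist",*w(*a),b) for a,b in C],[.4575,-.326,2.171],st);print("clip",x.round(4),r.round(1).tolist())
print("tab",x[:2]-.066*np.array([np.cos(x[2]),np.sin(x[2])]))
q=st["tool_rot"];print("yaw_y",2*np.arctan2(q[1],q[0])-np.pi/2)
E
```

```text
clip [ 0.4549 -0.3276  2.1768] [[0.8, 6.1], [-0.1, 6.4], [-0.2, -0.8], [0.1, -1.1], [-0.0, -2.0], [-0.4, 0.1]]
tab [ 0.49250046 -0.38184367]
yaw_y -0.9898838929150093
```

```bash
python3 - <<'E'
from h import *
import json
st=json.load(open("w1.json"))
k=1.4286;w=lambda u,v:((u+.5)/k-.5,(v+.5)/k-.5)
C=[((439,259),(-72,-25,53)),((421,259),(-60,-25,53)),((422,335),(-60,25,53)),((440,335),(-72,25,53)),((435,239),(-72,-32,8)),((299,283),(28,0,8)),((421,249),(-60,-25,8))]
x,r=fit([("wrist",*w(*a),b) for a,b in C],[.4575,-.326,2.171],st);print("clip",x.round(4),r.round(1).tolist())
print("tab",x[:2]-.066*np.array([np.cos(x[2]),np.sin(x[2])]))
E
```

```text
clip [ 0.4546 -0.328   2.1678] [[1.2, 0.3], [0.3, 0.5], [-0.3, 0.2], [-0.1, -0.0], [0.4, -0.9], [-0.3, 0.3], [-1.6, -0.9]]
tab [ 0.49169371 -0.38254241]
```

Call:
{"api": "send_rows", "payload": {
  "commands": [
    {"delta_pos": [0.4,-1.9,-3],"yaw": 0.016},
    {"delta_pos": [0,0,-4]},
    {"delta_pos": [0,0,-4]},
    {"delta_pos": [0,0,-3]},
    {"delta_pos": [0,0,-1.5]},
    {"delta_pos": [0,0,0]}
  ]
}}

```text
validation failed for argument at $.co...
```

Call:
{"api": "send_rows", "payload": {
  "commands": [
    {"delta_pos": [0.4,-1.9,-3],"yaw": 0.016},
    {"delta_pos": [0,0,-4],"yaw": 0},
    {"delta_pos": [0,0,-4],"yaw": 0},
    {"delta_pos": [0,0,-3],"yaw": 0},
    {"delta_pos": [0,0,-1.5],"yaw": 0},
    {"delta_pos": [0,0,0],"yaw": 0}
  ]
}}

```text
t: 3.15
tcp_pos: [0.4926, -0.3712, 0.037]
tool_rot: [0.954, 0.299, 0.0, -0.004]
force: [1.1, 0.2, 0.0]
finger_gap: 1.0
```

Call:
{"api": "send_rows", "payload": {
  "commands": [
    {"delta_pos": [-0.1,-1.1,0],"yaw": -0.01},
    {"delta_pos": [0,0,0],"yaw": 0},
    {"delta_pos": [0,0,0],"yaw": 0}
  ]
}}

```text
t: 3.52
tcp_pos: [0.4935, -0.3845, 0.0405]
tool_rot: [0.956, 0.294, 0.002, -0.001]
force: [0.9, 0.1, -0.2]
finger_gap: 0.999
```

Call:
{"api": "send_rows", "payload": {
  "commands": [
    {"delta_pos": [-0.15,0.2,-1.6],"yaw": 0},
    {"delta_pos": [0,0,-0.9],"yaw": 0},
    {"delta_pos": [0,0,0],"yaw": 0}
  ]
}}

```text
t: 3.9
tcp_pos: [0.4917, -0.3824, 0.0143]
tool_rot: [0.956, 0.294, 0.002, -0.001]
force: [1.1, -0.3, 0.5]
finger_gap: 0.999
```

Call:
{"api": "send_rows", "payload": {
  "commands": [
    {"delta_pos": [0,0,0],"yaw": 0},
    {"delta_pos": [0,0,0],"yaw": 0},
    {"delta_pos": [0,0,0],"yaw": 0},
    {"delta_pos": [0,0,0],"yaw": 0},
    {"delta_pos": [0,0,0],"yaw": 0},
    {"delta_pos": [0,0,0],"yaw": 0}
  ],
  "grip": 1,
  "force": 45
}}

```text
t: 4.65
tcp_pos: [0.4922, -0.3828, 0.0145]
tool_rot: [0.956, 0.294, 0.002, -0.0]
force: [-0.4, 0.1, -1.5]
finger_gap: 0.139
```

Call:
{"api": "send_rows", "payload": {
  "commands": [
    {"delta_pos": [0,0,2],"yaw": 0},
    {"delta_pos": [0,0,5],"yaw": 0},
    {"delta_pos": [0,0,6],"yaw": 0},
    {"delta_pos": [0,0,6],"yaw": 0},
    {"delta_pos": [0,2,4],"yaw": 0},
    {"delta_pos": [1.5,4.5,0],"yaw": -0.05},
    {"delta_pos": [1.5,4.5,0],"yaw": -0.05},
    {"delta_pos": [1.5,4.5,0],"yaw": -0.05},
    {"delta_pos": [1.5,4.5,0],"yaw": -0.05},
    {"delta_pos": [1.5,4.5,0],"yaw": 0}
  ]
}}

```text
t: 5.9
tcp_pos: [0.5643, -0.1317, 0.2625]
tool_rot: [0.982, 0.19, 0.005, 0.003]
force: [0.2, -0.8, -2.4]
finger_gap: 0.133
```

Call:
{"api": "send_rows", "payload": {
  "commands": [
    {"delta_pos": [2,4,0],"yaw": 0.01},
    {"delta_pos": [2,4,0],"yaw": 0},
    {"delta_pos": [1,2,0],"yaw": 0},
    {"delta_pos": [0,0,0],"yaw": 0},
    {"delta_pos": [0,0,0],"yaw": 0}
  ]
}}

```text
t: 6.52
tcp_pos: [0.6125, -0.0238, 0.2672]
tool_rot: [0.98, 0.198, 0.005, 0.004]
force: [-0.3, 0.1, -3.3]
finger_gap: 0.134
```

```bash
python3 - <<'E'
from h import *
import json
s=manip.sense();im=manip.snapshot("wrist");cv2.imwrite("pics/w2.png",cv2.resize(im,(800,600),interpolation=cv2.INTER_CUBIC))
json.dump({k:list(map(float,s[k])) for k in("tcp_pos","tool_rot","q")},open("w2.json","w"));print(s["tcp_pos"],s["tool_rot"],s["q"],s["finger_gap"])
E
```

```text
[ 0.61253255 -0.02384032  0.26715897] [0.98024382 0.19768505 0.00535484 0.00374158] [-0.21976228  0.46876154  1.43223508 -0.00263515  1.22776984  0.95390424] 0.1342993387726057
```

View pics/w2.png

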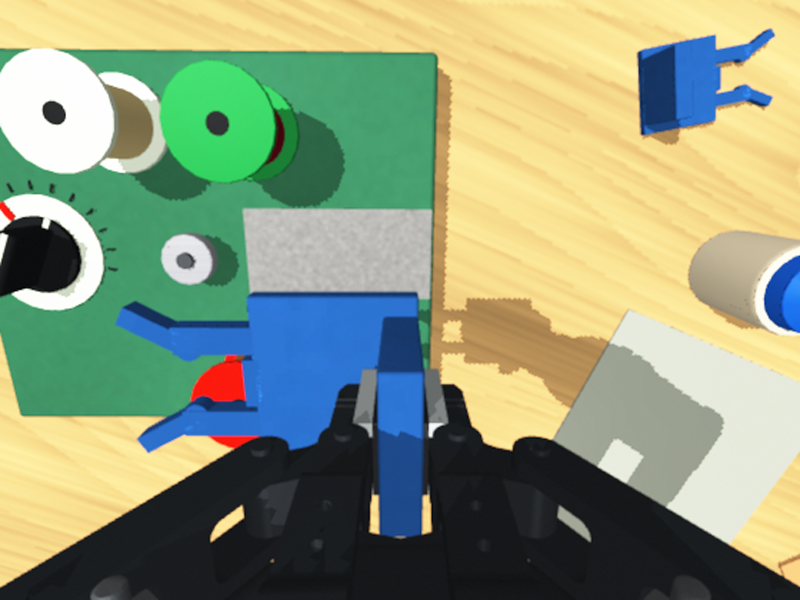

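The wrist picture shows the clip held level with its jaws pointing at the post. The head centre is at (187,260), the lane corners at (244,209) and (432,208), and the deck corner at (435,54).

```bash
python3 - <<'E'
from h import *
import json
st=json.load(open("w2.json"))
k=1.4286;w=lambda u,v:((u+.5)/k-.5,(v+.5)/k-.5)
C=[((435,54),(150,-190,35)),((244,209),(37,-38,35)),((432,208),(37,-188,35)),((186,260),(0,0,61)),((22,415),(-150,180,35))]
c2=lambda u,v:(265+(u+.5)/4-.5,165+(v+.5)/4-.5)
S=[((45,119),(-150,-190,35)),((638,110),(-150,180,35)),((778,520),(150,180,35)),((66,540),(150,-190,35)),
((52,253),(-37,-188,35)),((316,249),(-37,-38,35)),((58,357),(37,-188,35)),((397,265),(0,0,61))]
a=[("wrist",*w(*a),b) for a,b in C];b=[("scene",*c2(*a),b) for a,b in S]
for o in(a,a[:4],a+b):
    x,r=fit(o,[.56,.129,.392],st);print(x.round(4),r[:5].round(1).tolist())
    c,s=np.cos(x[2]),np.sin(x[2])
    print("tab place",(x[:2]-.156*np.array([-s,c])).round(4),"yaw_y",x[2]-np.pi/2,"dial",x[:2]+.125*np.array([-s,c]))
# clip in hand
t=np.array(st["tcp_pos"]);M=R.from_quat(st["tool_rot"]).as_matrix();print("clip dir",-M[:,1],"toolz",M[:,2])
# expected seat from TCP; check with jaws tips picture
for p in [(-72,-32,8),(-72,-25,53),(-60,-25,53),(28,0,4)]:
    q=np.array([p[1]*-1,-(p[0]+66),-(p[2]-13)])/1000
    print(p,(proj("wrist",t+M@q,st)*k).round())
E
```

```text
[0.555  0.1275 0.396 ] [[2.3, -2.5], [-0.8, -0.4], [0.0, 0.6], [0.4, 0.5], [-1.6, 3.1]]
tab place [ 0.6152 -0.0165] yaw_y -1.1747998005656262 dial [0.5067858 0.2427826]
[0.5545 0.1276 0.3969] [[1.8, -2.3], [-1.1, -0.1], [-0.3, 0.8], [0.1, 0.8]]
tab place [ 0.6148 -0.0162] yaw_y -1.173851833424164 dial [0.50619992 0.24291043]
[0.5563 0.1278 0.3933] [[2.9, -3.4], [-0.6, -1.5], [0.3, -0.1], [0.4, -0.7], [-2.1, 1.8]]
tab place [ 0.6161 -0.0163] yaw_y -1.177476127276495 dial [0.50836272 0.24325032]
clip dir [-0.38751902  0.92181325 -0.00945246] toolz [ 0.01197741 -0.00521818 -0.99991465]
(-72, -32, 8) [422. 295.]
(-72, -25, 53) [430. 372.]
(-60, -25, 53) [381. 372.]
(28, 0, 4) [142. 377.]
```

Call:
{"api": "send_rows", "payload": {
  "commands": [
    {"delta_pos": [0.3,0.7,-2],"yaw": 0},
    {"delta_pos": [0,0,-5],"yaw": 0},
    {"delta_pos": [0,0,-5],"yaw": 0},
    {"delta_pos": [0,0,-4],"yaw": 0},
    {"delta_pos": [0,0,-2],"yaw": 0},
    {"delta_pos": [0,0,0],"yaw": 0},
    {"delta_pos": [0,0,0],"yaw": 0}
  ]
}}

```text
t: 7.45
tcp_pos: [0.6152, -0.0264, 0.0868]
tool_rot: [0.981, 0.192, 0.008, 0.006]
force: [-0.6, 0.3, -1.6]
finger_gap: 0.135
```

Call:
{"api": "send_rows", "payload": {
  "commands": [
    {"delta_pos": [0,1,-1.5],"yaw": 0.008},
    {"delta_pos": [0,0,-1],"yaw": 0},
    {"delta_pos": [0,0,0],"yaw": 0},
    {"delta_pos": [0,0,0],"yaw": 0}
  ]
}}

```text
t: 7.95
tcp_pos: [0.617, -0.016, 0.0629]
tool_rot: [0.981, 0.196, 0.011, 0.007]
force: [-0.8, 0.1, -2.0]
finger_gap: 0.133
```

Call:
{"api": "send_rows", "payload": {
  "commands": [
    {"delta_pos": [-0.1,0,-0.9],"yaw": 0},
    {"delta_pos": [0,0,-0.2],"yaw": 0},
    {"delta_pos": [0,0,0],"yaw": 0}
  ]
}}

```text
t: 8.32
tcp_pos: [0.6162, -0.0161, 0.0515]
tool_rot: [0.981, 0.196, 0.011, 0.007]
force: [1.0, -0.9, -1.2]
finger_gap: 0.134
```

Call:
{"api": "send_rows", "payload": {
  "commands": [
    {"delta_pos": [0,0,-0.2],"yaw": 0},
    {"delta_pos": [0,0,0],"yaw": 0}
  ]
}}

```text
t: 8.57
tcp_pos: [0.6166, -0.0161, 0.051]
tool_rot: [0.981, 0.196, 0.011, 0.007]
force: [-0.6, 0.8, 1.3]
finger_gap: 0.136
```

Call:
{"api": "send_rows", "payload": {
  "commands": [
    {"delta_pos": [0,0,0],"yaw": 0},
    {"delta_pos": [0,0,0],"yaw": 0},
    {"delta_pos": [0,0,0],"yaw": 0},
    {"delta_pos": [0,0,0],"yaw": 0}
  ],
  "grip": 0
}}

```text
t: 9.07
tcp_pos: [0.6179, -0.0165, 0.0516]
tool_rot: [0.981, 0.196, 0.013, 0.008]
force: [0.1, 0.7, 1.1]
finger_gap: 0.498
```

Call:
{"api": "send_rows", "payload": {
  "commands": [
    {"delta_pos": [0,0,1],"yaw": 0},
    {"delta_pos": [0,0,4],"yaw": 0},
    {"delta_pos": [0,0,5],"yaw": 0},
    {"delta_pos": [0,0,5],"yaw": 0},
    {"delta_pos": [0,0,2],"yaw": 0},
    {"delta_pos": [0,0,0],"yaw": 0}
  ]
}}

```text
t: 9.82
tcp_pos: [0.617, -0.0164, 0.2294]
tool_rot: [0.981, 0.196, 0.014, 0.008]
force: [-0.1, -0.2, -0.7]
finger_gap: 0.501
```

```bash
python3 - <<'E'
from h import *
import json
s=manip.sense();im=manip.snapshot("wrist");cv2.imwrite("pics/w3.png",cv2.resize(im,(800,600),interpolation=cv2.INTER_CUBIC))
json.dump({k:list(map(float,s[k])) for k in("tcp_pos","tool_rot","q")},open("w3.json","w"));print(s["t"],s["tcp_pos"],s["tool_rot"],s["q"],s["finger_gap"])
E
```

```text
9.825 [ 0.6170476  -0.01636621  0.22938216] [0.98054424 0.19565584 0.01368001 0.00804039] [-0.2053309   0.50712508  1.47841483 -0.00452792  1.12458343  0.9734526 ] 0.500923818926351
```

View pics/w3.png

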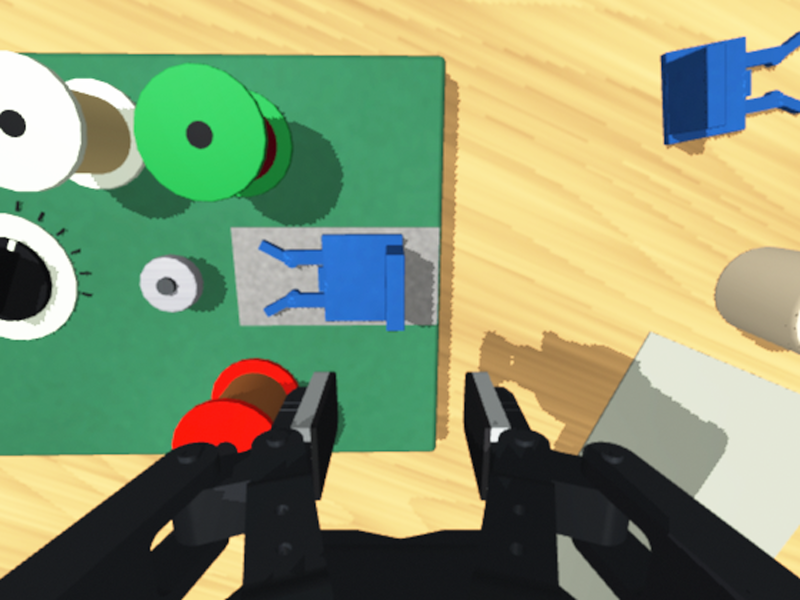

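The clip lies flat in the lane with its jaws facing the post. Lane corners are at (232,228), (439,227), (240,325) and (436,325), the post head at (168,285), the plate corners at (321,235) and (404,235), and the jaw tips centred at (265,278). I fit both poses and work out the push in world axes.

```bash
python3 - <<'E'
from h import *
import json
st=json.load(open("w3.json"))
k=1.4286;w=lambda u,v:((u+.5)/k-.5,(v+.5)/k-.5)
C=[((232,228),(37,-38,35)),((439,227),(37,-188,35)),((240,325),(-37,-38,35)),((436,325),(-37,-188,35)),((167,285),(0,0,61)),((443,57),(150,-190,35))]
x,r=fit([("wrist",*w(*a),b) for a,b in C],[.56,.129,.392],st);print("stand",x.round(4),r.round(1).tolist())
D=[((404,235),(-72,-32,43)),((386,246),(-60,-25,43)),((387,331),(-60,25,88)),((404,331),(-72,25,88)),((265,278),(28,0,43))]
y,r=fit([("wrist",*w(*a),b) for a,b in D],[.58,.05,1.96],st);print("clip",y.round(4),r.round(1).tolist())
c,s=np.cos(x[2]),np.sin(x[2]);d=y[:2]-x[:2];print("seat in stand",c*d[0]+s*d[1],-s*d[0]+c*d[1],"yawerr",y[2]-x[2]-np.pi/2)
for l in(-.09-.072-.05,-.09-.072-.011,-.072-.011):print(l,(x[:2]+l*np.array([-s,c])).round(4))
E
```

```text
stand [0.5548 0.1281 0.3914] [[-1.1, -0.3], [-0.2, 0.5], [-0.2, 0.4], [0.1, -0.1], [0.0, 0.7], [2.1, -1.4]]
clip [0.5904 0.0453 1.9539] [[-0.2, 0.0], [0.5, -0.9], [-0.7, 0.2], [0.4, 0.3], [0.0, 0.2]]
seat in stand 0.0012758241237368767 -0.09011771491137566 yawerr -0.008255332781169411
-0.21199999999999997 [ 0.6357 -0.0679]
-0.173 [ 0.6208 -0.0318]
-0.08299999999999999 [0.5865 0.0514]
```

Call:
{"api": "send_rows", "payload": {
  "commands": [
    {"delta_pos": [0.6,-1.6,0],"yaw": 0.18},
    {"delta_pos": [0.6,-1.6,0],"yaw": 0.18},
    {"delta_pos": [0.6,-1.6,0],"yaw": 0.18},
    {"delta_pos": [0.6,-1.6,0],"yaw": 0.18},
    {"delta_pos": [0,0,0],"yaw": 0.18},
    {"delta_pos": [0,0,0],"yaw": 0.18},
    {"delta_pos": [0,0,0],"yaw": 0.18},
    {"delta_pos": [0,0,0],"yaw": 0.18},
    {"delta_pos": [0,0,0],"yaw": 0.18},
    {"delta_pos": [0,0,0],"yaw": 0}
  ],
  "grip": 0.5
}}

```text
t: 11.12
tcp_pos: [0.6303, -0.0797, 0.2083]
tool_rot: [0.513, 0.859, 0.002, -0.015]
force: [-0.6, 0.3, 0.6]
finger_gap: 0.254
```

Call:
{"api": "send_rows", "payload": {
  "commands": [
    {"delta_pos": [1.0,0,-4],"yaw": -0.1},
    {"delta_pos": [0,0,-5],"yaw": 0},
    {"delta_pos": [0,0,-3],"yaw": 0},
    {"delta_pos": [0,0,-1],"yaw": 0},
    {"delta_pos": [0,0,0],"yaw": 0}
  ]
}}

```text
t: 11.75
tcp_pos: [0.6389, -0.0793, 0.0719]
tool_rot: [0.562, 0.827, 0.002, -0.016]
force: [-0.1, 0.3, -0.4]
finger_gap: 0.249
```

Call:
{"api": "send_rows", "payload": {
  "commands": [
    {"delta_pos": [0.25,0.1,-1.8],"yaw": 0.014},
    {"delta_pos": [0,0,-1],"yaw": 0},
    {"delta_pos": [0,0,0],"yaw": 0},
    {"delta_pos": [0,0,0],"yaw": 0}
  ]
}}

```text
t: 12.25
tcp_pos: [0.6438, -0.0788, 0.0451]
tool_rot: [0.557, 0.831, 0.003, -0.014]
force: [0.2, 0.0, -0.3]
finger_gap: 0.248
```

Call:
{"api": "send_rows", "payload": {
  "commands": [
    {"delta_pos": [-0.2,-0.1,-0.6],"yaw": 0},
    {"delta_pos": [-0.4,1,0],"yaw": 0},
    {"delta_pos": [-0.4,1,0],"yaw": 0},
    {"delta_pos": [0,0,0],"yaw": 0}
  ]
}}

```text
t: 12.75
tcp_pos: [0.6332, -0.0582, 0.0398]
tool_rot: [0.557, 0.831, 0.003, -0.013]
force: [-0.9, 0.0, -0.6]
finger_gap: 0.25
```

Call:
{"api": "send_rows", "payload": {
  "commands": [
    {"delta_pos": [-0.38,0.92,-0.2],"yaw": 0},
    {"delta_pos": [-0.38,0.92,0],"yaw": 0},
    {"delta_pos": [-0.38,0.92,0],"yaw": 0},
    {"delta_pos": [-0.38,0.92,0],"yaw": 0},
    {"delta_pos": [-0.38,0.92,0],"yaw": 0},
    {"delta_pos": [0,0,0],"yaw": 0}
  ]
}}

```text
t: 13.5
tcp_pos: [0.6134, -0.0089, 0.038]
tool_rot: [0.556, 0.831, 0.003, -0.012]
force: [0.7, -0.3, 0.1]
finger_gap: 0.252
```

Call:
{"api": "send_rows", "payload": {
  "commands": [
    {"delta_pos": [-0.38,0.9,0],"yaw": 0},
    {"delta_pos": [-0.38,0.9,0],"yaw": 0},
    {"delta_pos": [-0.38,0.9,0],"yaw": 0},
    {"delta_pos": [-0.3,0.7,0],"yaw": 0}
  ]
}}

```text
t: 14.0
tcp_pos: [0.5989, 0.0263, 0.0382]
tool_rot: [0.557, 0.831, 0.004, -0.011]
force: [0.2, -0.5, -0.1]
finger_gap: 0.249
```

Call:
{"api": "send_rows", "payload": {
  "commands": [
    {"delta_pos": [-0.25,0.6,0],"yaw": 0},
    {"delta_pos": [-0.25,0.6,0],"yaw": 0}
  ]
}}

```text
t: 14.25
tcp_pos: [0.5941, 0.0386, 0.0384]
tool_rot: [0.556, 0.831, 0.003, -0.01]
force: [1.4, -6.4, 2.0]
finger_gap: 0.25
```

Call:
{"api": "send_rows", "payload": {
  "commands": [
    {"delta_pos": [-0.25,0.6,0],"yaw": 0},
    {"delta_pos": [-0.2,0.5,0],"yaw": 0}
  ]
}}

```text
t: 14.5
tcp_pos: [0.5903, 0.049, 0.0389]
tool_rot: [0.556, 0.831, 0.003, -0.009]
force: [0.3, -1.6, -0.2]
finger_gap: 0.249
```

Call:
{"api": "send_rows", "payload": {
  "commands": [
    {"delta_pos": [-0.15,0.35,0],"yaw": 0},
    {"delta_pos": [-0.1,0.25,0],"yaw": 0}
  ]
}}

```text
t: 14.75
tcp_pos: [0.5908, 0.051, 0.0401]
tool_rot: [0.554, 0.833, 0.002, -0.004]
force: [1.6, -12.2, 2.4]
finger_gap: 0.251
```

Call:
{"api": "send_rows", "payload": {
  "commands": [
    {"delta_pos": [-0.15,0.35,0],"yaw": 0},
    {"delta_pos": [-0.15,0.35,0],"yaw": 0}
  ]
}}

```text
t: 15.0
tcp_pos: [0.5917, 0.0515, 0.0418]
tool_rot: [0.551, 0.834, -0.001, 0.002]
force: [1.5, -13.4, 1.9]
finger_gap: 0.253
```

Call:
{"api": "send_rows", "payload": {
  "commands": [
    {"delta_pos": [-0.25,0.6,-0.3],"yaw": 0},
    {"delta_pos": [-0.3,0.7,-0.2],"yaw": 0}
  ]
}}

```text
t: 15.25
tcp_pos: [0.5962, 0.0529, 0.0414]
tool_rot: [0.547, 0.837, -0.003, 0.016]
force: [2.8, -26.1, 8.1]
finger_gap: 0.252
```

Call:
{"api": "send_rows", "payload": {
  "commands": [
    {"delta_pos": [0.38,-0.92,0],"yaw": 0},
    {"delta_pos": [0.7,-1.8,0],"yaw": 0},
    {"delta_pos": [0.8,-2,1],"yaw": 0},
    {"delta_pos": [0.4,-1,4],"yaw": 0},
    {"delta_pos": [0,0,6],"yaw": 0},
    {"delta_pos": [-1,2,5],"yaw": 0},
    {"delta_pos": [-2,4,3],"yaw": 0},
    {"delta_pos": [-2,4,0],"yaw": 0},
    {"delta_pos": [-1,3,0],"yaw": 0},
    {"delta_pos": [0,0,0],"yaw": 0}
  ]
}}

```text
t: 16.5
tcp_pos: [0.5594, 0.1214, 0.241]
tool_rot: [0.55, 0.835, 0.001, 0.015]
force: [0.3, -0.8, -0.3]
finger_gap: 0.248
```

```bash
python3 - <<'E'
from h import *
import json
s=manip.sense();im=manip.snapshot("wrist");cv2.imwrite("pics/w4.png",cv2.resize(im,(800,600),interpolation=cv2.INTER_CUBIC))
json.dump({k:list(map(float,s[k])) for k in("tcp_pos","tool_rot","q")},open("w4.json","w"));print(s["t"],s["tcp_pos"],s["tool_rot"],s["q"],s["finger_gap"])
E
```

```text
16.5 [0.55944951 0.12142698 0.24102958] [5.50460939e-01 8.34732398e-01 5.87352715e-04 1.46367289e-02] [ 0.02694371  0.43687732  1.57162749 -0.01765811  1.10847918 -0.37019699] 0.24828656280278913
```

View pics/w4.png

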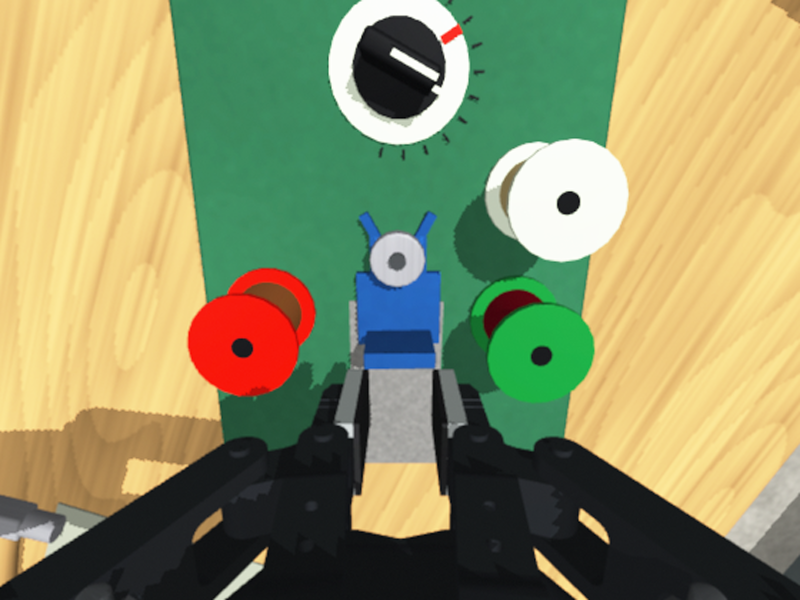

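The clip sits round the neck under the head, with jaw tips past it at (365,215) and (431,214). The spools are in place. The dial's pointer stripe runs from (392,50) to (438,77) with its tip at (436,90), and the red mark is at (452,34).

```bash
python3 - <<'E'
from h import *
import json
k=1.4286;w=lambda u,v:((u+.5)/k-.5,(v+.5)/k-.5)
st3=json.load(open("w3.json"));st=json.load(open("w4.json"))
p=ray("wrist",*w(321,235),.043,st3)[:2]-[.5904,.0453];pf=(p@[np.cos(1.9539),np.sin(1.9539)])*1000;print("plate front",pf)
C=[((397,260),(0,0,61)),((172,2),(-150,180,35))]
S=[((397,260),(0,0,61)),((369,462),(-37,-188,35)),((433,462),(37,-188,35))]
x,r=fit([("wrist",*w(*a),b) for a,b in S],[.556,.128,.392],st);print("stand",x.round(4),r.round(1).tolist())
D=[((357,272),(pf,32,43)),((440,272),(pf,-32,43)),((398,215),(28,0,43)),((364,368),(-72,25,88)),((435,368),(-72,-25,88))]
y,r=fit([("wrist",*w(*a),b) for a,b in D],[.555,.128,1.96],st);print("clip",y.round(4),r.round(1).tolist())
xs=np.array([.5552,.128,.392])
for x in(x,xs):
    c,s=np.cos(x[2]),np.sin(x[2]);d=y[:2]-x[:2];print("seat in stand",c*d[0]+s*d[1],-s*d[0]+c*d[1],"yawerr",y[2]-x[2]-np.pi/2)
    o=x[:2]+.125*np.array([-s,c]);print("dial",o)
    for nm,u,v,z in[("mark",452,34,.037),("tip",436,90,.0435),("s0",392,50,.082),("s1",438,77,.082),("collar",399,70,.036)]:
        q=ray("wrist",*w(u,v),z,st)[:2]-o;print(nm,np.hypot(*q).round(4),(np.arctan2(q[1],q[0])-x[2]).round(3),q.round(4))
im=cv2.imread("pics/w4.png");cv2.imwrite("pics/w4c.png",cv2.resize(im[0:150,310:490],None,fx=4,fy=4,interpolation=cv2.INTER_CUBIC))
E
```

```text
plate front -12.949103010909715
stand [0.5556 0.1284 0.3994] [[0.0, 0.1], [-10.5, 0.1], [3.2, -0.2]]
clip [0.5563 0.1295 1.9783] [[-0.9, -0.6], [0.7, -0.9], [0.2, 0.5], [-0.2, 0.6], [0.1, 0.2]]
seat in stand 0.0011529896368929263 0.0007820782389463926 yawerr 0.008102597309270987
dial [0.50696859 0.24351561]
mark 0.0416 0.537 [0.0246 0.0335]
tip 0.0288 -0.473 [ 0.0288 -0.0021]
s0 0.0047 2.455 [-0.0045  0.0013]
s1 0.0257 -0.435 [ 0.0257 -0.0009]
collar 0.001 -0.187 [0.001  0.0002]
seat in stand 0.0016366221634462352 0.0009737042504327775 yawerr 0.015551485556116518
dial [0.50744532 0.24351835]
mark 0.0413 0.554 [0.0242 0.0335]
tip 0.0284 -0.467 [ 0.0283 -0.0021]
s0 0.0052 2.489 [-0.005   0.0013]
s1 0.0252 -0.428 [ 0.0252 -0.0009]
collar 0.0006 -0.011 [0.0005 0.0002]
```

View pics/w4c.png

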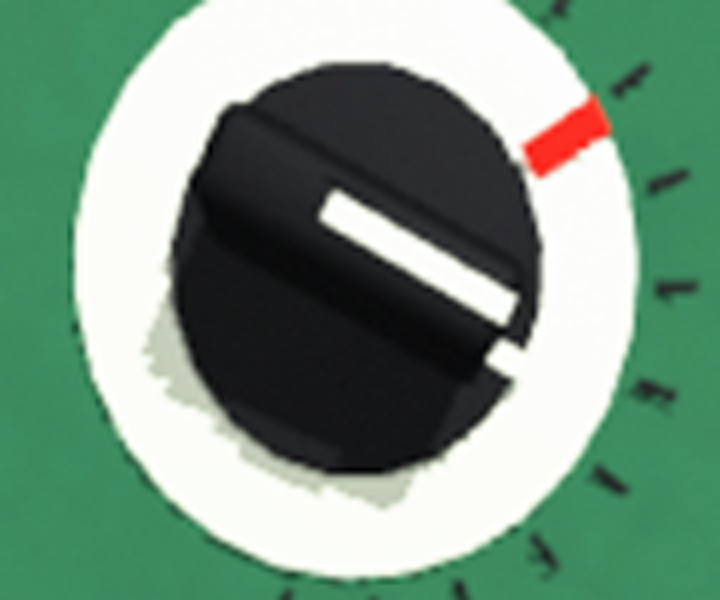

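```bash
cat > dialm.py <<'E'
from h import *
import json,sys
def measure(png,js,box,s0,s1,mi,mo,tip,zt=.082,zc=.037,yaw=.392):
    k=1.4286;w=lambda u,v:((u+.5)/k-.5,(v+.5)/k-.5)
    st=json.load(open(js));im=cv2.imread(png)
    g=np.ascontiguousarray(im[:,:,1].astype(int)-im[:,:,2]>25).astype(np.uint8) # green deck
    m=np.zeros_like(g);x0,y0,x1,y1=box;m[y0:y1,x0:x1]=1-g[y0:y1,x0:x1]
    m=cv2.morphologyEx(m,cv2.MORPH_OPEN,np.ones((15,15),np.uint8))
    c=max(cv2.findContours(m,0,1)[0],key=cv2.contourArea)[:,0]
    c=c[(c[:,1]>y0+2)&(c[:,0]>x0+2)&(c[:,0]<x1-3)&(c[:,1]<y1-3)]
    P=np.array([ray("wrist",*w(*q),zc,st)[:2] for q in c])
    r=least_squares(lambda s:np.hypot(*(P-s[:2]).T)-s[2],[*P.mean(0),.045],loss="soft_l1",f_scale=.0005).x
    print("collar centre",r[:2].round(4),"R",r[2].round(4),"n",len(P))
    f=lambda q,z:ray("wrist",*w(*q),z,st)[:2]
    an=lambda d:np.arctan2(d[1],d[0]).round(3)
    print("pointer stripe world ang",an(f(s1,zt)-f(s0,zt)),"s1 from c",an(f(s1,zt)-r[:2]),"tip",an(f(tip,.0435)-r[:2]))
    print("mark in/out from c",an(f(mi,zc)-r[:2]),an(f(mo,zc)-r[:2]),"own dir",an(f(mo,zc)-f(mi,zc)),"r",np.hypot(*(f(mi,zc)-r[:2])))
E
python3 -c "
from dialm import *
k=lambda u,v:(310+u/4,v/4)
measure('pics/w4.png','w4.json',(315,0,476,155),k(334,205),k(510,308),k(535,162),k(603,112),k(503,362))"
```

```text
collar centre [0.5077 0.2437] R 0.0466 n 344
pointer stripe world ang -0.073 s1 from c -0.047 tip -0.093
mark in/out from c 0.934 0.95 own dir 0.993 r 0.03451990589406885
```

Call:
{"api": "send_rows", "payload": {
  "commands": [
    {"delta_pos": [-1.3,3,0],"yaw": 0.17},
    {"delta_pos": [-1.3,3,0],"yaw": 0.17},
    {"delta_pos": [-1.3,3,0],"yaw": 0.17},
    {"delta_pos": [-1.3,3,0],"yaw": 0.17},
    {"delta_pos": [0,0,-3],"yaw": 0.17},
    {"delta_pos": [0,0,-4],"yaw": 0.17},
    {"delta_pos": [0,0,-2],"yaw": 0},
    {"delta_pos": [0,0,0],"yaw": 0}
  ],
  "grip": 0
}}

```text
t: 17.55
tcp_pos: [0.5158, 0.2328, 0.1488]
tool_rot: [0.062, 0.998, 0.008, 0.015]
force: [0.3, -1.0, 1.3]
finger_gap: 0.502
```

Call:
{"api": "send_rows", "payload": {
  "commands": [
    {"delta_pos": [-0.8,1.1,-1],"yaw": 0.05},
    {"delta_pos": [0,0,-2],"yaw": 0},
    {"delta_pos": [0,0,0],"yaw": 0},
    {"delta_pos": [0,0,0],"yaw": 0}
  ]
}}

```text
t: 18.05
tcp_pos: [0.5099, 0.2444, 0.1205]
tool_rot: [0.035, 0.999, 0.01, 0.017]
force: [-0.3, 0.5, 0.3]
finger_gap: 0.499
```

Call:
{"api": "send_rows", "payload": {
  "commands": [
    {"delta_pos": [-0.2,-0.1,-2],"yaw": 0},
    {"delta_pos": [0,0,-2.5],"yaw": 0},
    {"delta_pos": [0,0,-1],"yaw": 0},
    {"delta_pos": [0,0,0],"yaw": 0}
  ]
}}

```text
t: 18.55
tcp_pos: [0.511, 0.2449, 0.0688]
tool_rot: [0.034, 0.999, 0.011, 0.022]
force: [0.6, 0.6, 0.7]
finger_gap: 0.499
```

Call:
{"api": "send_rows", "payload": {
  "commands": [
    {"delta_pos": [-0.4,-0.1,-1.3],"yaw": 0},
    {"delta_pos": [0,0,-0.5],"yaw": 0},
    {"delta_pos": [0,0,0],"yaw": 0}
  ]
}}

```text
t: 18.92
tcp_pos: [0.5079, 0.2442, 0.0514]
tool_rot: [0.034, 0.999, 0.011, 0.023]
force: [0.2, -0.1, 0.5]
finger_gap: 0.498
```

Call:
{"api": "send_rows", "payload": {
  "commands": [
    {"delta_pos": [0,0,-0.2],"yaw": 0},
    {"delta_pos": [0,0,0],"yaw": 0},
    {"delta_pos": [0,0,0],"yaw": 0},
    {"delta_pos": [0,0,0],"yaw": 0},
    {"delta_pos": [0,0,0],"yaw": 0}
  ],
  "grip": 1,
  "force": 30
}}

```text
t: 19.55
tcp_pos: [0.508, 0.2438, 0.0495]
tool_rot: [0.033, 0.999, 0.011, 0.023]
force: [-0.1, -0.4, -0.5]
finger_gap: 0.161
```

Call:
{"api": "send_rows", "payload": {
  "commands": [
    {"delta_pos": [0,0,0],"yaw": 0.12},
    {"delta_pos": [0,0,0],"yaw": 0.12},
    {"delta_pos": [0,0,0],"yaw": 0.12},
    {"delta_pos": [0,0,0],"yaw": 0.12},
    {"delta_pos": [0,0,0],"yaw": 0.12},
    {"delta_pos": [0,0,0],"yaw": 0.12},
    {"delta_pos": [0,0,0],"yaw": 0.1},
    {"delta_pos": [0,0,0],"yaw": 0}
  ]
}}

```text
t: 20.55
tcp_pos: [0.5083, 0.2422, 0.0495]
tool_rot: [-0.381, 0.924, 0.018, 0.018]
force: [-0.6, -0.2, -1.9]
finger_gap: 0.158
```

Call:
{"api": "send_rows", "payload": {
  "commands": [
    {"delta_pos": [0,0.1,0],"yaw": 0.08},
    {"delta_pos": [0,0,0],"yaw": 0.07},
    {"delta_pos": [0,0,0],"yaw": 0},
    {"delta_pos": [0,0,0],"yaw": 0}
  ]
}}

```text
t: 21.05
tcp_pos: [0.5085, 0.2419, 0.0495]
tool_rot: [-0.448, 0.894, 0.018, 0.017]
force: [0.4, -1.3, -0.7]
finger_gap: 0.161
```

Call:
{"api": "send_rows", "payload": {
  "commands": [
    {"delta_pos": [0,0,0],"yaw": 0},
    {"delta_pos": [0,0,0],"yaw": 0},
    {"delta_pos": [0,0,0],"yaw": 0},
    {"delta_pos": [0,0,0],"yaw": 0}
  ],
  "grip": 0
}}

```text
t: 21.55
tcp_pos: [0.509, 0.2426, 0.05]
tool_rot: [-0.447, 0.894, 0.018, 0.017]
force: [-0.8, 0.4, 0.2]
finger_gap: 0.499
```

Call:
{"api": "send_rows", "payload": {
  "commands": [
    {"delta_pos": [0,0,1],"yaw": 0},
    {"delta_pos": [0,0,4],"yaw": 0},
    {"delta_pos": [0,0,5],"yaw": 0},
    {"delta_pos": [1,1.5,4],"yaw": 0},
    {"delta_pos": [1.5,2,2],"yaw": 0},
    {"delta_pos": [1,1.5,0],"yaw": 0},
    {"delta_pos": [0,0,0],"yaw": 0},
    {"delta_pos": [0,0,0],"yaw": 0}
  ]
}}

```text
t: 22.55
tcp_pos: [0.5429, 0.293, 0.2201]
tool_rot: [-0.446, 0.895, 0.018, 0.018]
force: [-0.2, 0.2, 0.3]
finger_gap: 0.5
```

```bash
python3 - <<'E'
from h import *
import json
s=manip.sense();im=manip.snapshot("wrist");cv2.imwrite("pics/w5.png",cv2.resize(im,(800,600),interpolation=cv2.INTER_CUBIC))
json.dump({k:list(map(float,s[k])) for k in("tcp_pos","tool_rot","q")},open("w5.json","w"));print(s["t"],s["tcp_pos"],s["tool_rot"],s["finger_gap"])
o=[.5077,.2437,.06];u,v=proj("wrist",np.array(o),s);print(u,v)
x0=int(np.clip(u-90,0,380));y0=int(np.clip(v-67,0,285));print(x0,y0)
cv2.imwrite("pics/w5c.png",cv2.resize(im[y0:y0+135,x0:x0+180],(720,540),interpolation=cv2.INTER_CUBIC))
E
```

```text
22.55 [0.54285316 0.29297556 0.22011349] [-0.44602398  0.89464615  0.01826692  0.01836292] 0.49967668022860606
273.03649104526954 124.2599156636421
183 57
```

View pics/w5c.png

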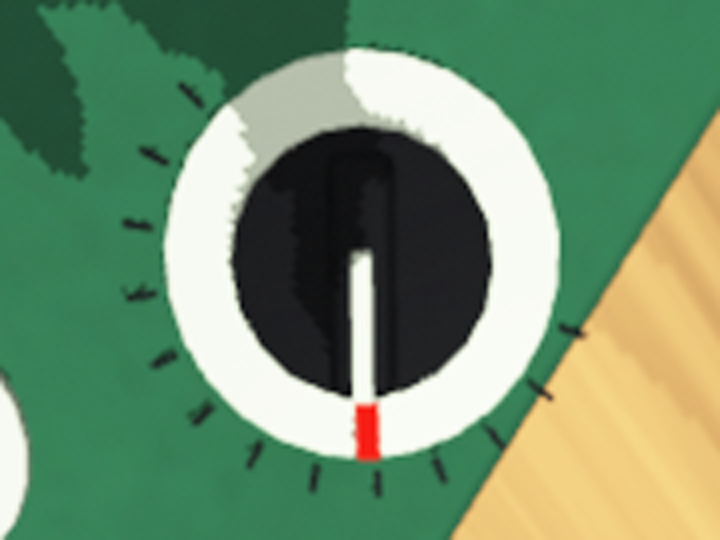

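The pointer stripe, (361,255) to (363,400), meets the red mark at (367,405)-(369,460). I'll quantify the remaining angle and check that everything else is still in place.

```bash
python3 - <<'E'
from dialm import *
k=lambda u,v:((183+u/4)*1.4286,(57+v/4)*1.4286)
b0,b1=k(140,30),k(600,475)
measure('pics/w5.png','w5.json',(int(b0[0]),int(b0[1]),int(b1[0]),int(b1[1])),k(361,256),k(362.5,380),k(367,406),k(369,458),k(364,398))
im=manip.snapshot("scene");old=cv2.imread("pics/scene0.png")
cv2.imwrite("pics/scene1.png",cv2.resize(im,(800,600)))
E
```

```text
collar centre [0.5077 0.2437] R 0.0465 n 406
pointer stripe world ang 0.932 s1 from c 0.944 tip 0.944
mark in/out from c 0.963 0.962 own dir 0.959 r 0.034322832193020604
```

View pics/scene1.png

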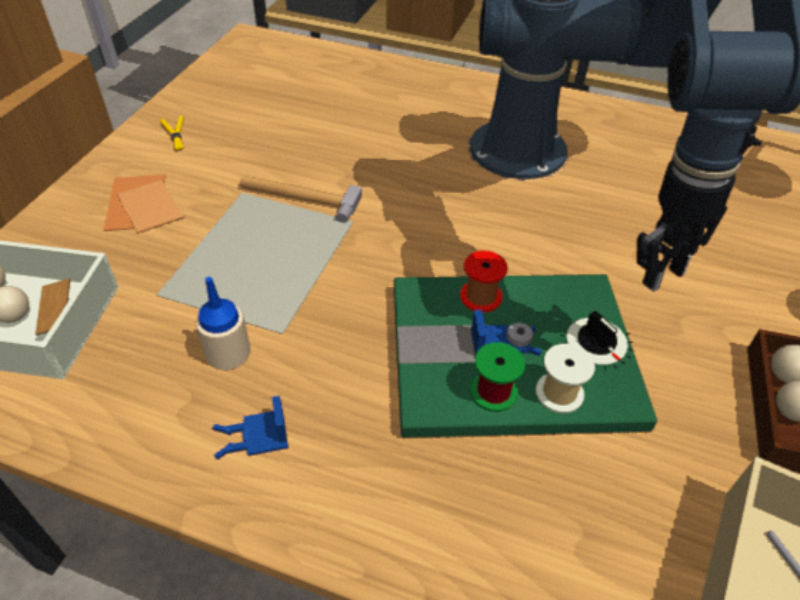

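The spools, glue bottle, hammer and the other clip are at the same pixels as at the start. The pointer is within about 0.02 rad (0.6 mm) of the mark, so I'm handing the job in.

```bash
python3 -c "
from station import manip
print(manip.sense()['t'],manip.sign_off())"
```

```text
the job is handed in; nothing more can be done
22.65 None
```

The clip is home in the post's groove and the dial's pointer stands at the red mark. I handed the job in at 22.65 s; no verdict was reported.

**What I did:**
- I took the blue clip on the grey mat, the one farthest to the robot's right (y ≈ -0.36 m, against -0.18 m for the look-alike).
- I laid it flat in the lane with its mouth to the post, let go, and pushed it low along the lane. The force reached about 6 N, fell to about 2 N, and then met a hard stop that held against 26 N.
- I then turned the dial about 1.0 rad counter-clockwise and lifted the gripper clear.

**Last checks:**
- **Clip:** The picture taken after the push puts the clip's seat within about 1–2 mm of the post's axis and 0.01–0.02 rad out in yaw. That is about the accuracy of the camera calibration.
- **Dial:** The pointer reads about 0.94 rad and the mark 0.96 rad in world angle, so they differ by about 0.02 rad (0.6 mm at the tip). Before the turn I had measured the mark at 0.94 rad; that disagreement is within the measuring error.
- **Other things:** In the final scene picture the spools, glue bottle, hammer and other clip look unmoved, judged by eye. The robot is touching nothing.

No check failed.

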